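# Put the mixed-up hand tools back on their own shadow plates

## Robot

A 6-joint arm with a two-finger parallel gripper is mounted at the origin on a cart in front of the work surface, level with it; the furniture and walls round the work are solid. World frame = base frame: x ahead of the robot, y to its left, z up, the work surface at z = 0. Lengths are in mm, angles in degrees, forces in N, time in s.
With the tool pointing down it reaches from about 350 to 975 mm from the base axis. Payload 7.1 kg.
Tool frame: the origin (TCP) lies midway between the tips of the shut fingers; the grasp point (between the pads) lies 19 mm behind it; z points along the fingers, y is the line along which they close (so a half turn about z gives the same grasp; the last joint's range is limited). The gripper opens to 88 mm and grips with 3 to 60 N. Pads are 20 mm wide; open, the fingers measure 115 mm over their backs; the gripper's body (75 mm by 178 mm) begins 61 mm behind the grasp point.
Start: joints at [72.193, 24.242, 93.386, -0, 62.372, -1.089], TCP at [179.766, 598.572, 222.675] pointing down, gripper open.
Joint ranges: [-172.04, 172.04], [-51.8, 120.97], [4.93, 147.93], [-75.15, 255.16], [6.16, 154.13], [-145.62, 145.62]. Speed limits (degrees/s): [136.94, 136.94, 172.46, 180, 180, 180].

## Interface

Orientations are given as [roll, pitch, yaw] about the fixed x, y, z axes, in that order (R = Rz(yaw) Ry(pitch) Rx(roll)).
In Python, from workcell import monitor, get_image, ctrl, regions_of gives the robot as it stands.
- The arm moves only by the tool send_rows, never from a script. Its argument "increments" is a list that holds one entry, the list of rows, each a list of 4 numbers: the shift along the tool's x, y, z in mm, then the turn about the tool's z in degrees. A call has 1 to 10 rows; each row is the pose to reach, as a shift and turn from the pose commanded when the call began, along the tool's axes at that moment; what a row does not reach only later rows make up. A row lasts 1/10 s, in which the tool goes at most 50 mm and 8.59 degrees, less where a joint would pass 70% of its speed; a pose out of reach is approached as far as the arm can. A call with a gripper value outside its range is refused whole. "gripper" is the opening, from 0 (shut) to 1 (fully open), set as the call begins (left out, the last holds). The fingers move at their own pace and stop on an object; "squeeze" is the grip in N (left out, the last holds). Time passes only in rows, so rows that repeat a pose let the fingers close. It gives the time, the measured TCP pose, the force, the opening and the grip force at its end, in the units of the state.
- monitor.state(): the state, without advancing time (a new reading comes with each control period).
- get_image(name): name is "side" or "top"; returns a dict with "img" (400x640x3 uint8, red, green, blue), "fx", "fy", "cx", "cy" (pixels), "pose" (4x4, takes a point from camera to world coordinates). Camera axes: x right, y down, z forward; pixel columns grow to the right and rows downward; lengths in mm; the calibration is good to about 2 mm. A picture is of the moment at which its call begins. There is no depth.
- ctrl.finish_job(): hands the job in; it is judged then, once.
Trained networks look in a picture, given as the dict that the camera call returned (one of the last four; its "shot" number tells which), for a name from the list of things; names that differ only in an ending like _2 or _b are one class to them, and where a whole thing is asked for, a point or a joint stands for the part that bears it (a point fixed in the world has none). Each returns a list of dicts, best first, with "confidence" (0 to 1); they miss things now and then, are a little off and sometimes report something else, mostly with a low value. They report only what shows in the picture. A call takes as long as a camera call. They do not tell look-alikes from the thing itself.
- regions_of(target, picture): "region" (400x640 bool, what is visible of it) and "rect" ([centre column, centre row, width, height] in pixels, round what is visible of it).
The state is a dict: "t": time; "q": joint angles; "qvel": joint speeds; "effort": joint torques, N m; "position": TCP position; "tcp_rot": TCP orientation; "ft_force": force on the tool from outside, world axes, zero at the start; "ft_torque": the same for the moment, N m; "gripper_width": opening from 0.0 (shut) to 1.0 (fully open); "finger_force": force on a finger pad.
Only numpy, scipy, OpenCV 4.12 (cv2) and the standard library are available. Lean on these libraries where they do the work, as an engineer would, in place of code of your own. Each camera call takes 0.05 s, during which the arm holds its last target. There are 200 camera calls.

## Task

The four things on the grey shadow plates have been put back on one another's places. Put each one flat and centred on the plate that has its shape (tape roll on the round plate, screwdriver lengthwise on the narrow one, tape measure on the square one, sanding block lengthwise on the oblong one), parking things on the empty rubber mat as you need to. Leave the small tin standing at their far left corner where it is.

Things in the scene. Friction and masses are not known exactly. Their poses are not given: they have to be found in the camera images.
- tape_roll: roll of black electrical tape lying flat, 58 mm across, 19 mm high; origin at the centre of its underside, z up. Belongs on the round plate
- screwdriver: stubby blue screwdriver lying flat, 128 mm long, z up; origin at the middle of its length, on its underside. Its 31 mm wide, 27 mm high handle runs along +y from 8 mm behind to 64 mm ahead of the origin (full width up to +54 mm, best grasped across x about 23 mm toward +y from the origin, where it also balances); the thin shaft lies along -y, with its axis 14 mm above the underside. Belongs on the narrow plate, either way round
- tape_measure_yel: yellow tape measure lying on its side, 66 mm in x, 75 mm in y, 39 mm high; origin at the centre of its underside, z up; the blade stays in. Grasp it across x. Belongs on the square plate
- sander: blue sanding block, 66 mm in x, 124 mm long in y, 37 mm high; origin at the centre of its underside, z up. The lower 22 mm are 66 mm wide (grasp there, across x); the grip above it is 40 mm wide. Belongs on the oblong plate, either way round
- plate_round: grey laminate plate, fixed flat on the bench, 6 mm thick; origin at the centre of its underside. A disc of 100 mm diameter with a darker grey ring inlaid in the middle, the shadow of the tape roll. Things rest on its top at z = 6 mm
- plate_narrow: grey laminate plate, fixed flat on the bench, 6 mm thick; origin at the centre of its underside. 60 mm in x, 156 mm long in y, with a darker grey screwdriver shadow inlaid in the middle along y
- plate_square: grey laminate plate, fixed flat on the bench, 6 mm thick; origin at the centre of its underside. 100 mm square, with a darker grey 62 x 70 mm tape measure shadow inlaid in the middle
- plate_oblong: grey laminate plate, fixed flat on the bench, 6 mm thick; origin at the centre of its underside. 100 mm in x, 156 mm long in y, with a darker grey 64 x 122 mm sanding block shadow inlaid in the middle along y
- spare_mat: black rubber mat with thin grey ribs, 130 mm square, 3 mm thick, fixed flat on the bench; origin at the centre of its underside. Empty at the start: the free spot for parking a thing
- tin: small round food tin with a paper wrapper, 75 mm across and 58 mm high, standing loose on the bench beside the plates, at their far left corner; origin at the centre of its underside. Leave it alone
Mind the look-alikes: they are no part of the job. What is shaped like the plate_narrow but yellow is not meant. Leave any red look-alike of the plate_round alone.

How it is judged (in metres and radians):
At the end, for the whole second after the job is handed in: Each of the four things rests flat on its own plate, its origin within 15 mm of the plate's centre, the screwdriver and the sanding block within 0.25 rad of the plate's long direction (either way round), all at rest; the small tin is within 20 mm of where it stood (horizontal distance between tape_roll and plate_round below 0.015 m and z of tape_roll in the frame of plate_round between 0.001 and 0.01 m and angle between each of tape_roll, screwdriver, tape_measure_yel, sander's own z axis and vertical below 0.12 rad and linear speed of each of tape_roll, screwdriver, tape_measure_yel, sander below 0.02 m/s and horizontal distance between screwdriver and plate_narrow below 0.015 m and z of screwdriver in the frame of plate_narrow between 0.001 and 0.01 m and angle between the y axis of screwdriver and the y axis of plate_narrow, either way round below 0.25 rad and horizontal distance between tape_measure_yel and plate_square below 0.015 m and z of tape_measure_yel in the frame of plate_square between 0.001 and 0.01 m and horizontal distance between sander and plate_oblong below 0.015 m and z of sander in the frame of plate_oblong between 0.001 and 0.01 m and angle between the y axis of sander and the y axis of plate_oblong, either way round below 0.25 rad and distance of tin from where it was at the start of the episode below 0.02 m); the robot touches nothing.
It fails at once if the small tin is pushed 20 mm or more from where it stood (distance of tin from where it was at the start of the episode above 0.02 m).
It also fails if it takes over 136 s, if anything falls off the work surface, if the arm or the gripper's body presses on something with over 40 N, if the wrist force passes 120 N, or if a joint passes its speed limit or range.

## Working session

There is one attempt and no reset: what is moved stays moved. The work goes in short steps, Python scripts to look and compute and a tool call to move; the robot and the scene stay as the last step left them, time stands still between calls to the robot, and variables do not carry over. Pictures are saved under pics/ and viewed, at most 14 in all, crops included, and the job is handed in when it is done.

Besides the shell and the picture viewer there is one more tool, called after "Call:" as name([rows], argument=value, ...), one row to a line, values as JSON. send_rows: Moves the arm, as the interface text tells. Its arguments: {"type":"object","properties":{"increments":{"type":"array","items":{"type":"array","items":{"type":"array","items":{"type":"number"}}}},"gripper":{"type":"number"},"squeeze":{"type":"number"}},"required":["increments"]}

```bash
mkdir -p pics; ls
python3 - <<'E'
from workcell import monitor,get_image
import cv2
for n in ("top","side"):
    p=get_image(n); cv2.imwrite(f"pics/{n}0.png",p["img"][:,:,::-1]); print(n,p["fx"],p["cx"],p["cy"],p["pose"].round(3).tolist() if hasattr(p["pose"],'round') else p["pose"])
s=monitor.state();print(s)
E
```

```text
pics
top 447.0595682050836 317.82928465349033 201.4297808520879 [[0.008, -0.992, 0.122, 329.799], [-0.997, -0.017, -0.072, 363.654], [0.074, -0.121, -0.99, 991.797], [0.0, 0.0, 0.0, 1.0]]
side 501.0792474694941 329.41732295894167 196.92340996871803 [[0.995, -0.052, 0.09, 353.988], [-0.104, -0.53, 0.841, -832.978], [0.005, -0.846, -0.533, 765.012], [0.0, 0.0, 0.0, 1.0]]
{'t': 0.1, 'q': array([ 7.21910908e+01,  2.42801628e+01,  9.34271668e+01,  2.44528986e-04,
        6.23723494e+01, -1.08882274e+00]), 'qvel': array([ 0.01897499, -0.16429033, -0.21420932,  0.02651279, -0.00594437,
       -0.04106199]), 'effort': array([ 9.07719732e-04, -5.45617282e+01, -2.74326164e+01,  6.45196787e-02,
        1.87918218e-02, -4.29430622e-05]), 'position': array([179.63155984, 598.1006823 , 221.97745736]), 'tcp_rot': array([-1.79920340e+02, -1.73054080e-03,  1.63279799e+02]), 'ft_force': array([-0.01812299,  0.17761773,  0.00783401]), 'ft_torque': array([-0.03330472, -0.01003117, -0.01488184]), 'finger_force': 0.0, 'gripper_width': 1.000424218689616}
```

View pics/top0.png

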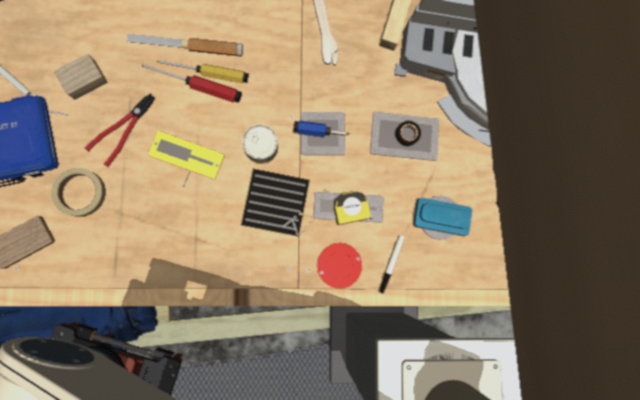

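View pics/side0.png

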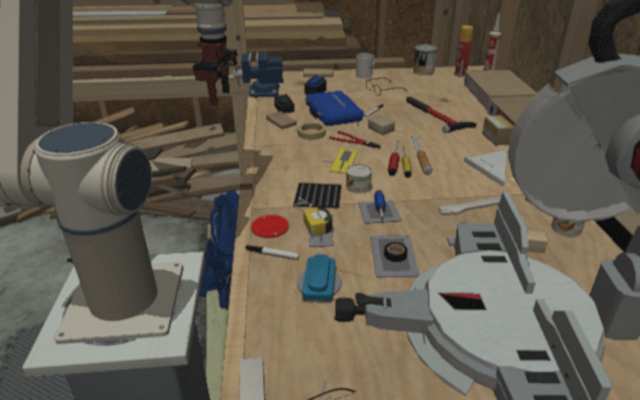

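The top view shows the screwdriver (323,130) on the square plate (323,133) and the tape roll (407,132) on the oblong plate (405,136). The tape measure (351,207) is on the narrow plate (348,207), and the sander (443,216) is on the round plate (440,220). The mat is at (275,202) and the tin at (261,144). The red disc and the yellow plate are look-alikes. The side view agrees, with the saw just right of the oblong plate.

```bash
cat > h.py <<'E'
import numpy as np, cv2
from scipy.optimize import minimize
from workcell import monitor,get_image,ctrl,regions_of
def box(x0,x1,y0,y1,z0,z1): return np.array([[x,y,z] for x in(x0,x1) for y in(y0,y1) for z in(z0,z1)],float)
def cyl(r,h):
    a=np.linspace(0,2*np.pi,40); return np.vstack([np.c_[r*np.cos(a),r*np.sin(a),0*a+z] for z in(0,h)])
M={"tape_roll":[cyl(29,19)],"screwdriver":[box(-15.5,15.5,-8,58,2,25),box(-3,3,-64,-8,11,17)],
"tape_measure_yel":[box(-33,33,-31,31,0,39),box(-27,27,-37.5,37.5,0,39)],
"sander":[np.vstack([box(-33,33,-56,56,0,22),box(-27,27,-62,62,0,22)]),box(-20,20,-50,50,22,37)],
"plate_round":[cyl(50,6)],"plate_narrow":[box(-30,30,-78,78,0,6)],"plate_square":[box(-50,50,-50,50,0,6)],
"plate_oblong":[box(-50,50,-78,78,0,6)],"spare_mat":[box(-65,65,-65,65,0,3)],"tin":[cyl(37.5,58)]}
S=4
def proj(p,pic):
    T=np.array(pic["pose"]); c=(p-T[:3,3])@T[:3,:3]
    return np.c_[c[:,0]/c[:,2]*pic["fx"]+pic["cx"],c[:,1]/c[:,2]*pic["fy"]+pic["cy"]]
def ray(uv,z,pic):
    T=np.array(pic["pose"]); d=T[:3,:3]@[(uv[0]-pic["cx"])/pic["fx"],(uv[1]-pic["cy"])/pic["fy"],1]
    return T[:3,3]+d*(z-T[2,3])/d[2]
def render(name,x,y,yaw,z0,pic):
    c,s=np.cos(yaw),np.sin(yaw); R=np.array([[c,-s,0],[s,c,0],[0,0,1]]); m=np.zeros((400*S,640*S),np.uint8)
    for part in M[name]:
        uv=proj(part@R.T+[x,y,z0],pic); h=cv2.convexHull(((uv+.5)*S).astype(np.float32))
        cv2.fillConvexPoly(m,np.round(h*16).astype(np.int32),1,shift=4)
    return m>0
def fit(name,pic,region,z0,ignore=None,yaws=None,guess=None):
    up=cv2.resize(region.astype(np.float32),(640*S,400*S),interpolation=cv2.INTER_LINEAR)>.5
    ig=None if ignore is None else cv2.dilate(cv2.resize(ignore.astype(np.uint8),(640*S,400*S)),np.ones((9,9)))>0
    v,u=np.nonzero(region); g=ray((u.mean(),v.mean()),z0+10,pic)[:2] if guess is None else guess
    def loss(p):
        m=render(name,p[0],p[1],p[2]*.02,z0,pic)
        a,b=(m^up),(m|up)
        if ig is not None: a=a&~ig; b=b&~ig
        return a.sum()/max(b.sum(),1)
    best=None
    for w in (yaws if yaws is not None else np.arange(-90,90,30)):
        r=minimize(loss,[g[0],g[1],np.radians(w)/.02],method="Nelder-Mead",options=dict(initial_simplex=[[g[0]+a,g[1]+b,np.radians(w)/.02+c] for a,b,c in((0,0,0),(8,0,0),(0,8,0),(0,0,8))],xatol=.1,fatol=1e-4,maxiter=120))
        if best is None or r.fun<best.fun: best=r
    return best.x[0].round(1),best.x[1].round(1),np.degrees(best.x[2]*.02).round(1),round(best.fun,3)
E
cat > m.py <<'E'
from h import *
for cam in ("top","side"):
    pic=get_image(cam); reg={}
    for n in M:
        l=regions_of(n,pic)
        print(cam,n,[(round(d["confidence"],2),np.round(d["rect"]).tolist()) for d in l[:3]])
        reg[n]=l
    np.save(f"reg_{cam}.npy",np.array([reg,pic],dtype=object),allow_pickle=True)
E
python3 m.py; python3 -c "
from workcell import monitor;print(monitor.state()['t'])"
```

```text
top tape_roll [(0.66, [406.0, 134.0, 22.0, 28.0])]
top screwdriver [(0.97, [322.0, 128.0, 51.0, 21.0]), (0.49, [260.0, 144.0, 37.0, 41.0])]
top tape_measure_yel [(0.96, [351.0, 208.0, 38.0, 37.0])]
top sander [(0.76, [440.0, 217.0, 63.0, 39.0]), (0.4, [406.0, 135.0, 23.0, 28.0])]
top plate_round [(0.97, [339.0, 266.0, 44.0, 44.0]), (0.56, [439.0, 217.0, 33.0, 44.0])]
top plate_narrow [(0.77, [349.0, 205.0, 69.0, 28.0]), (0.67, [188.0, 156.0, 79.0, 49.0])]
top plate_square [(0.64, [322.0, 134.0, 44.0, 44.0])]
top plate_oblong [(0.29, [442.0, 216.0, 61.0, 42.0])]
top spare_mat [(0.74, [276.0, 202.0, 64.0, 67.0])]
top tin [(0.58, [262.0, 146.0, 37.0, 39.0])]
side tape_roll [(0.83, [397.0, 252.0, 23.0, 19.0])]
side screwdriver [(0.77, [381.0, 200.0, 8.0, 22.0])]
side tape_measure_yel [(0.66, [320.0, 222.0, 30.0, 30.0]), (0.38, [318.0, 196.0, 50.0, 31.0])]
side sander [(0.92, [320.0, 277.0, 40.0, 49.0]), (0.64, [316.0, 221.0, 30.0, 29.0])]
side plate_round [(0.72, [320.0, 282.0, 41.0, 20.0]), (0.64, [270.0, 228.0, 42.0, 24.0])]
side plate_narrow [(0.74, [344.0, 162.0, 26.0, 27.0]), (0.54, [321.0, 239.0, 28.0, 17.0])]
side plate_square [(0.82, [382.0, 213.0, 42.0, 21.0]), (0.2, [359.0, 178.0, 31.0, 29.0])]
side plate_oblong [(0.78, [396.0, 257.0, 51.0, 45.0])]
side spare_mat [(0.71, [318.0, 195.0, 47.0, 29.0])]
side tin [(0.55, [359.0, 177.0, 28.0, 31.0])]
1.2
```

```bash
cat > f.py <<'E'
from h import *
G={"tape_roll":(406,134),"screwdriver":(322,128),"tape_measure_yel":(351,208),"sander":(440,217),"plate_round":(440,220),"plate_narrow":(349,205),"plate_square":(322,134),"plate_oblong":(405,136),"spare_mat":(276,202),"tin":(261,145)}
O={"plate_round":"sander","plate_narrow":"tape_measure_yel","plate_square":"screwdriver","plate_oblong":"tape_roll"}
P={v:k for k,v in O.items()}
T=np.load("reg_top.npy",allow_pickle=True)[1]
for cam in("top","side"):
    reg,pic=np.load(f"reg_{cam}.npy",allow_pickle=True)
    R={}
    for n in M:
        g=ray(G[n],10,T); uv=proj(g[None],pic)[0]
        l=[d for d in reg[n] if np.hypot(*(np.array(d["rect"][:2])-uv))<22 and not(n=="plate_oblong" and cam=="top")]
        if l: R[n]=l[0]["region"]
    if "plate_oblong" not in R:
        hsv=cv2.cvtColor(pic["img"],cv2.COLOR_RGB2HSV); m=(hsv[...,1]<60); w=np.zeros_like(m); w[105:166,365:446]=1
        n_,lab,st,_=cv2.connectedComponentsWithStats((m&w).astype(np.uint8)); k=1+st[1:,4].argmax(); R["plate_oblong"]=lab==k; print("oblong colour",st[k])
    for n in M:
        if n not in R: print(cam,n,"none"); continue
        ig=R.get(O.get(n)); z0=6 if n in P else 0
        one=n in("tape_roll","plate_round","tin")
        print(cam,n,fit(n,pic,R[n],z0,ig,[0] if one else (np.arange(-180,180,45) if n=="screwdriver" else [-90,-45,0,45]),ray(G[n],20,T)[:2]))
E
python3 f.py
```

```text
oblong colour [ 371  112   68   49 2378]
top tape_roll (np.float64(611.2), np.float64(89.3), np.float64(6.0), np.float64(0.293))
top screwdriver (np.float64(613.8), np.float64(288.6), np.float64(-9.9), np.float64(0.315))
top tape_measure_yel (np.float64(437.2), np.float64(221.9), np.float64(18.1), np.float64(0.154))
top sander (np.float64(421.6), np.float64(14.3), np.float64(-10.1), np.float64(0.034))
top plate_round (np.float64(421.1), np.float64(13.8), np.float64(-2.1), np.float64(0.102))
top plate_narrow (np.float64(440.7), np.float64(224.0), np.float64(-2.6), np.float64(0.042))
top plate_square (np.float64(609.4), np.float64(283.3), np.float64(-87.5), np.float64(0.054))
top plate_oblong (np.float64(608.2), np.float64(91.9), np.float64(-4.6), np.float64(0.082))
top spare_mat (np.float64(449.1), np.float64(386.6), np.float64(-10.4), np.float64(0.026))
top tin (np.float64(572.4), np.float64(421.7), np.float64(2.2), np.float64(0.03))
side tape_roll (np.float64(613.0), np.float64(93.7), np.float64(-1.7), np.float64(0.157))
side screwdriver (np.float64(620.2), np.float64(337.9), np.float64(169.7), np.float64(0.235))
side tape_measure_yel (np.float64(437.7), np.float64(225.6), np.float64(3.3), np.float64(0.117))
side sander (np.float64(422.8), np.float64(14.3), np.float64(-10.9), np.float64(0.05))
side plate_round (np.float64(421.7), np.float64(18.0), np.float64(-4.6), np.float64(0.124))
side plate_narrow (np.float64(443.2), np.float64(226.7), np.float64(-3.4), np.float64(0.065))
side plate_square (np.float64(611.2), np.float64(288.7), np.float64(-86.1), np.float64(0.119))
side plate_oblong (np.float64(609.6), np.float64(98.5), np.float64(-5.3), np.float64(0.027))
side spare_mat (np.float64(452.0), np.float64(392.2), np.float64(-10.2), np.float64(0.054))
side tin (np.float64(574.1), np.float64(427.4), np.float64(1.0), np.float64(0.04))
```

```bash
cat > ov.py <<'E'
from h import *
def overlay(pic,items,fn,x0,y0,w,h):
    k=4; im=cv2.resize(pic["img"][:,:,::-1],None,fx=k,fy=k,interpolation=cv2.INTER_CUBIC)
    for n,x,y,yaw,z in items:
        m=render(n,x,y,np.radians(yaw),z,pic).astype(np.uint8)
        c,_=cv2.findContours(m,cv2.RETR_EXTERNAL,cv2.CHAIN_APPROX_NONE); cv2.drawContours(im,c,-1,(0,0,255) if z else (0,255,0),1)
    cv2.imwrite(fn,im[y0*k:(y0+h)*k,x0*k:(x0+w)*k])
E
python3 - <<'E'
from ov import *
pic=np.load("reg_top.npy",allow_pickle=True)[1]
I=[("tape_roll",611,90,0,6),("screwdriver",614,286,82,6),("tape_measure_yel",437,222,5,6),("sander",421.6,14.3,-10,6),("plate_round",421,14,0,0),("plate_narrow",440.7,224,-3,0),("plate_square",609.4,283.3,2.5,0),("plate_oblong",608.2,92,-4.6,0)]
overlay(pic,I,"pics/ov1.png",290,100,190,150)
E
```

```text
(no output)
```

View pics/ov1.png

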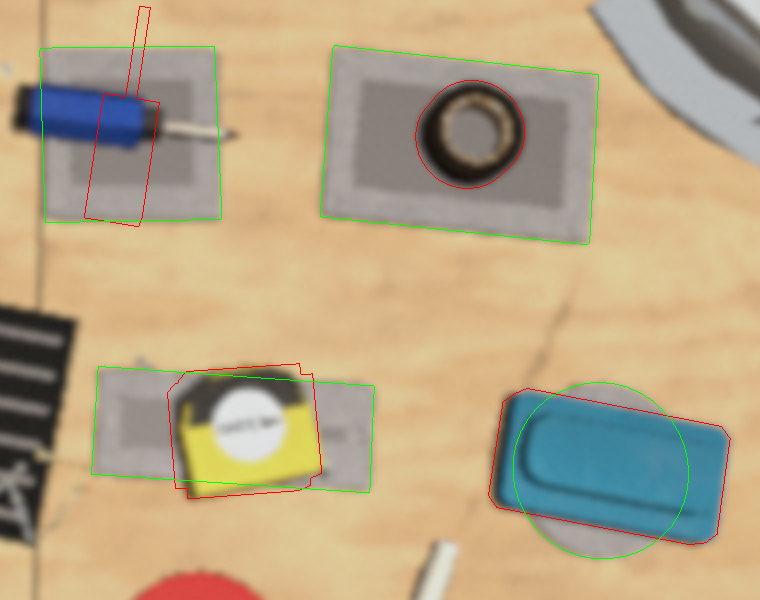

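The plate outlines fit well. The screwdriver's handle end is at about (293,127) and its tip at (349,133). The tape roll is centred near (409,133), and the tape measure is turned about +12°. I'll refine those three.

Run:
```python
from ov import *
pic=np.load("reg_top.npy",allow_pickle=True)[1]
c=lambda u,v:(290+u/4-.5,100+v/4-.5)
a=ray(c(13,108),20,pic); b=ray(c(237,134),20,pic); m=(a+b)/2; d=a-b; yaw=np.degrees(np.arctan2(-d[0],d[1])); print(a,b,m,np.hypot(*d[:2]),yaw)
r=ray(c(473,132),16,pic); print(r)
t=ray(c(249,432),40,pic); print(t)
I=[("tape_roll",r[0],r[1],0,6),("screwdriver",m[0],m[1],yaw,6),("tape_measure_yel",t[0],t[1],12,6)]
overlay(pic,I,"pics/ov2.png",290,100,150,130)
```

```text
[617.23052006 350.25004189  20.        ] [605.97652496 224.258848    20.        ] [611.60352251 287.25444495  20.        ] 126.49281933684917 -5.104322418386287
[612.21393657  87.97487736  16.        ]
[435.27537069 220.63896216  40.        ]
```

View pics/ov2.png

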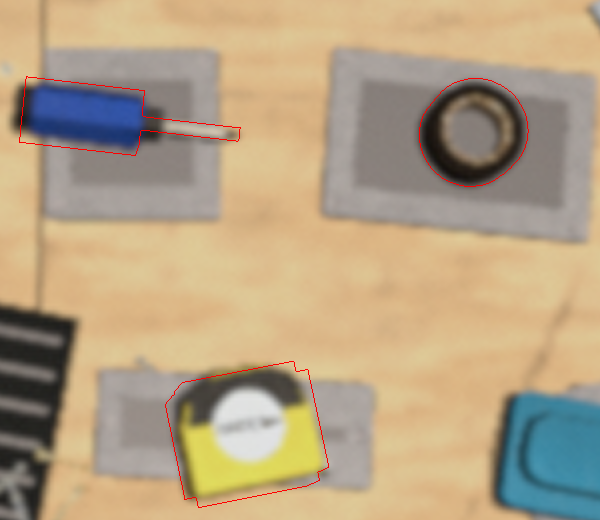

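```bash
cat > plan.py <<'E'
import numpy as np,json,sys
# usage: plan.py x y z yaw  [x y z yaw ...]: tool-frame deltas from the last planned pose, chained
try: p=json.load(open("cmd.json"))
except FileNotFoundError: p=[179.766,598.572,222.675,163.28]
a=np.array(sys.argv[1:],float).reshape(-1,4)
for t in a:
    c,s=np.cos(np.radians(p[3])),np.sin(np.radians(p[3])); d=t[:3]-p[:3]
    r=np.round([c*d[0]+s*d[1], s*d[0]-c*d[1], -d[2], p[3]-t[3]])
    print(t.tolist(),"->",r.astype(int).tolist(), "dist",round(float(np.linalg.norm(d))))
    w=[c*r[0]+s*r[1], s*r[0]-c*r[1], -r[2]]
    p=[float(p[i]+w[i]) for i in range(3)]+[float(p[3]-r[3])]
json.dump(p,open("cmd.json","w")); print(np.round(p,1))
E
python3 plan.py 613.6 310 120 85  613.6 310 9 85   613.6 310 110 85  449 400 100 80 449 400 7 80  449 400 120 80
```

```text
[613.6, 310.0, 120.0, 85.0] -> [-499, -152, 103, 78] dist 531
[613.6, 310.0, 9.0, 85.0] -> [1, 0, 111, 0] dist 111
[613.6, 310.0, 110.0, 85.0] -> [0, 0, -101, 0] dist 101
[449.0, 400.0, 100.0, 80.0] -> [76, -172, 10, 5] dist 188
[449.0, 400.0, 7.0, 80.0] -> [0, 0, 93, 0] dist 93
[449.0, 400.0, 120.0, 80.0] -> [0, 0, -113, 0] dist 113
[448.9 400.3 119.7  80.3]
```

Call:
send_rows([
  [[-40, -12, 8, 7], [-90, -27, 18, 15], [-140, -43, 28, 23], [-190, -58, 38, 31], [-240, -73, 48, 39], [-290, -88, 58, 47], [-340, -103, 68, 55], [-390, -119, 80, 63], [-440, -134, 92, 71], [-499, -152, 103, 78]],
], gripper=1.0, squeeze=30)

```text
t: 2.2
position: [583.3, 329.4, 126.6]
tcp_rot: [-180.0, 0.0, 85.0]
ft_force: [1.2, 1.5, 0.3]
gripper_width: 1.002
finger_force: 0.0
```

Call:
send_rows([
  [[0, 0, 0, 0], [0, 0, 0, 0], [0, 0, 0, 0]],
])

```text
t: 2.5
position: [581.0, 331.4, 127.2]
tcp_rot: [-180.0, 0.0, 85.4]
ft_force: [-0.2, 0.1, -0.5]
gripper_width: 1.002
finger_force: 0.0
```

```bash
sed -i 's/^try: .*/if sys.argv[1]=="m":\n    from workcell import monitor; s=monitor.state(); p=[*map(float,s["position"]),float(s["tcp_rot"][2])]; sys.argv.pop(1); print(s["t"],np.round(p,1))\nelse: p=json.load(open("cmd.json"))/; /^except/d' plan.py
python3 plan.py m 613.6 310 120 85  613.6 310 9 85   613.6 310 110 85  449 400 100 80 449 400 7 80  449 400 120 80
```

```text
2.5 [581.  331.4 127.2  85.4]
[613.6, 310.0, 120.0, 85.0] -> [-19, 34, 7, 0] dist 40
[613.6, 310.0, 9.0, 85.0] -> [0, 0, 111, 0] dist 111
[613.6, 310.0, 110.0, 85.0] -> [0, 0, -101, 0] dist 101
[449.0, 400.0, 100.0, 80.0] -> [77, -171, 10, 5] dist 188
[449.0, 400.0, 7.0, 80.0] -> [0, 0, 93, 0] dist 93
[449.0, 400.0, 120.0, 80.0] -> [0, 0, -113, 0] dist 113
[449.2 400.3 120.2  80.4]
```

Call:
send_rows([
  [[-19, 34, 7, 0], [-19, 34, 30, 0], [-19, 34, 60, 0], [-19, 34, 85, 0], [-19, 34, 100, 0], [-19, 34, 110, 0], [-19, 34, 117, 0], [-19, 34, 117, 0], [-19, 34, 117, 0]],
])

```text
t: 3.4
position: [614.7, 309.5, 11.0]
tcp_rot: [179.9, -0.0, 85.3]
ft_force: [0.9, -0.0, -0.2]
gripper_width: 1.004
finger_force: 0.0
```

Call:
send_rows([
  [[0, 0, 0, 0], [0, 0, 0, 0], [0, 0, 0, 0], [0, 0, 0, 0], [0, 0, 0, 0], [0, 0, 0, 0], [0, 0, 0, 0], [0, 0, 0, 0]],
], gripper=0, squeeze=30)

```text
t: 4.2
position: [614.2, 309.1, 10.1]
tcp_rot: [-180.0, 0.0, 85.3]
ft_force: [0.4, -0.5, -0.7]
gripper_width: 0.339
finger_force: 29.9
```

Call:
send_rows([
  [[0, 0, -30, 0], [0, 0, -65, 0], [0, 0, -90, 0], [15, -35, -90, 1], [32, -75, -90, 2], [50, -113, -90, 3], [65, -145, -90, 4], [77, -171, -90, 5], [77, -171, -90, 5], [77, -171, -90, 5]],
])

```text
t: 5.2
position: [449.9, 400.2, 100.2]
tcp_rot: [180.0, 0.0, 80.4]
ft_force: [0.2, 0.0, -1.3]
gripper_width: 0.333
finger_force: 29.9
```

```bash
python3 plan.py m 449 400 8 80  449 400 120 80 436 219.5 110 102  436 219.5 9 102 436 219.5 100 102 609.7 284.5 100 92 609.7 284.5 10 92 609.7 284.5 110 92
python3 - <<'E'
from h import *
p=get_image("top"); cv2.imwrite("pics/c1.png",p["img"][50:300,200:500,::-1])
E
```

```text
5.2 [449.9 400.2 100.2  80.4]
[449.0, 400.0, 8.0, 80.0] -> [0, -1, 92, 0] dist 92
[449.0, 400.0, 120.0, 80.0] -> [0, 0, -112, 0] dist 112
[436.0, 219.5, 110.0, 102.0] -> [-181, 18, 10, -22] dist 182
[436.0, 219.5, 9.0, 102.0] -> [1, 0, 101, 0] dist 101
[436.0, 219.5, 100.0, 102.0] -> [0, 0, -91, 0] dist 91
[609.7, 284.5, 100.0, 92.0] -> [26, 183, 0, 10] dist 185
[609.7, 284.5, 10.0, 92.0] -> [0, 0, 90, 0] dist 90
[609.7, 284.5, 110.0, 92.0] -> [0, 0, -100, 0] dist 100
[609.3 284.6 110.2  92.4]
```

View pics/c1.png

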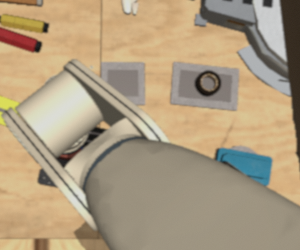

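The arm now hides the mat and most of the plates. The square plate (125,80 in the crop) is empty, so I'll put the screwdriver down on the mat.

Call:
send_rows([
  [[0, -1, 25, 0], [0, -1, 55, 0], [0, -1, 75, 0], [0, -1, 85, 0], [0, -1, 90, 0], [0, -1, 92, 0], [0, -1, 92, 0], [0, -1, 92, 0]],
])

```text
t: 6.05
position: [449.8, 400.5, 9.0]
tcp_rot: [179.9, -0.1, 80.3]
ft_force: [0.1, -0.0, -0.8]
gripper_width: 0.341
finger_force: 29.9
```

Call:
send_rows([
  [[0, 0, 0, 0], [0, 0, 0, 0], [0, 0, 0, 0], [0, 0, 0, 0], [0, 0, -20, 0], [0, 0, -50, 0], [0, 0, -85, 0], [0, 0, -112, 0], [0, 0, -112, 0]],
], gripper=1.0)

```text
t: 6.95
position: [451.1, 401.8, 124.1]
tcp_rot: [179.7, -0.3, 80.3]
ft_force: [-0.0, 0.5, -0.7]
gripper_width: 0.999
finger_force: 0.0
```

Call:
send_rows([
  [[-35, 4, 2, -6], [-75, 8, 4, -12], [-115, 12, 6, -18], [-150, 15, 8, -22], [-181, 18, 10, -22], [-181, 18, 10, -22], [-181, 18, 10, -22]],
])

```text
t: 7.65
position: [436.2, 218.2, 109.6]
tcp_rot: [-180.0, 0.0, 102.2]
ft_force: [-0.3, -0.2, 0.3]
gripper_width: 0.999
finger_force: 0.0
```

Call:
send_rows([
  [[0, 0, 30, 0], [0, 0, 60, 0], [0, 0, 80, 0], [0, 0, 92, 0], [0, 0, 98, 0], [0, 0, 100, 0], [0, 0, 100, 0]],
])

```text
t: 8.35
position: [436.7, 219.0, 10.4]
tcp_rot: [180.0, -0.0, 102.3]
ft_force: [0.4, -0.4, 1.0]
gripper_width: 1.001
finger_force: 0.0
```

Call:
send_rows([
  [[0, 0, 0, 0], [0, 0, 0, 0], [0, 0, 0, 0], [0, 0, 0, 0], [0, 0, 0, 0], [0, 0, 0, 0], [0, 0, 0, 0]],
], gripper=0, squeeze=35)

```text
t: 9.05
position: [437.1, 218.9, 10.7]
tcp_rot: [179.9, -0.0, 102.3]
ft_force: [1.1, -1.3, 6.4]
gripper_width: 0.717
finger_force: 35.0
```

Call:
send_rows([
  [[0, 0, -30, 0], [0, 0, -65, 0], [0, 0, -91, 0], [5, 36, -91, 2], [11, 76, -91, 4], [17, 116, -91, 7], [23, 155, -91, 9], [26, 183, -91, 10], [26, 183, -91, 10], [26, 183, -91, 10]],
])

```text
t: 10.05
position: [608.3, 282.3, 99.7]
tcp_rot: [-179.8, 0.1, 92.3]
ft_force: [-0.2, 0.2, -4.0]
gripper_width: 0.716
finger_force: 35.0
```

```bash
python3 plan.py m 609.7 284.5 11 92 609.7 284.5 115 92
```

```text
10.05 [608.3 282.3  99.7  92.3]
[609.7, 284.5, 11.0, 92.0] -> [2, 1, 89, 0] dist 89
[609.7, 284.5, 115.0, 92.0] -> [0, 0, -104, 0] dist 104
[609.3 284.4 114.7  92.3]
```

Call:
send_rows([
  [[2, 1, 25, 0], [2, 1, 52, 0], [2, 1, 72, 0], [2, 1, 82, 0], [2, 1, 86, 0], [2, 1, 88, 0], [2, 1, 88, 0], [2, 1, 88, 0]],
])

```text
t: 10.85
position: [611.1, 285.2, 14.2]
tcp_rot: [179.9, -0.0, 92.3]
ft_force: [0.4, 0.5, -3.7]
gripper_width: 0.717
finger_force: 35.0
```

Call:
send_rows([
  [[0, 0, 0, 0], [0, 0, 0, 0], [0, 0, 0, 0], [0, 0, 0, 0], [0, 0, -20, 0], [0, 0, -50, 0], [0, 0, -85, 0], [0, 0, -120, 0], [0, 0, -150, 0], [0, 0, -150, 0]],
], gripper=1.0)

```text
t: 11.85
position: [613.3, 286.2, 168.3]
tcp_rot: [179.5, -0.2, 92.3]
ft_force: [0.2, 0.7, -0.4]
gripper_width: 0.999
finger_force: 0.0
```

Run:
```python
from ov import *
p=get_image("top")
I=[("screwdriver",447,377,-10,3),("tape_measure_yel",609.7,285,2,6)]
overlay(p,I,"pics/ov3.png",235,100,190,150)
```

```text
(no output)
```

View pics/ov3.png

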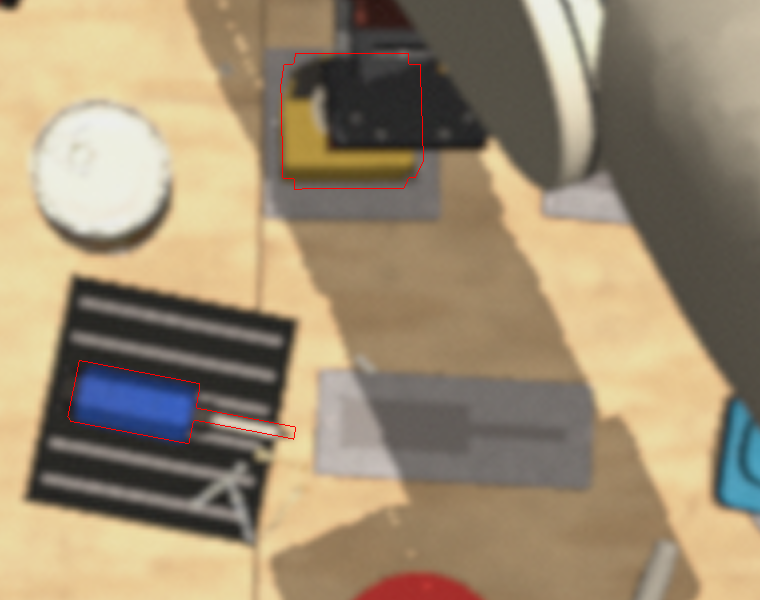

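The screwdriver is on the mat where the model puts it (crop 180,400), and the tape measure sits on the square plate (crop 350,120), partly hidden. The screwdriver goes to the narrow plate next.

```bash
python3 plan.py m 450 400.5 115 80 450 400.5 7 80 450 400.5 90 80 442.2 247.5 90 87 442.2 247.5 10 87 442 247.5 120 87 612 88 110 87
```

```text
11.9 [611.9 285.6 165.7  92.3]
[450.0, 400.5, 115.0, 80.0] -> [121, -157, 51, 12] dist 205
[450.0, 400.5, 7.0, 80.0] -> [0, 0, 108, 0] dist 108
[450.0, 400.5, 90.0, 80.0] -> [0, 0, -83, 0] dist 83
[442.2, 247.5, 90.0, 87.0] -> [-152, 18, 0, -7] dist 153
[442.2, 247.5, 10.0, 87.0] -> [0, 0, 80, 0] dist 80
[442.0, 247.5, 120.0, 87.0] -> [0, 0, -110, 0] dist 110
[612.0, 88.0, 110.0, 87.0] -> [-151, 177, 10, 0] dist 233
[612.   88.2 109.7  87.3]
```

Call:
send_rows([
  [[20, -25, 8, 2], [45, -58, 20, 5], [70, -90, 32, 8], [95, -123, 43, 10], [121, -157, 51, 12], [121, -157, 51, 12], [121, -157, 51, 12]],
])

```text
t: 12.6
position: [447.6, 399.6, 110.8]
tcp_rot: [-179.9, 0.1, 80.4]
ft_force: [-0.0, -0.5, 0.1]
gripper_width: 1.0
finger_force: 0.0
```

Call:
send_rows([
  [[0, 0, 30, 0], [0, 0, 62, 0], [0, 0, 85, 0], [0, 0, 98, 0], [0, 0, 105, 0], [0, 0, 107, 0], [0, 0, 107, 0], [0, 0, 107, 0]],
])

```text
t: 13.4
position: [449.5, 400.1, 6.1]
tcp_rot: [179.9, -0.1, 80.3]
ft_force: [0.3, 0.3, 0.1]
gripper_width: 1.002
finger_force: 0.0
```

Call:
send_rows([
  [[0, 0, 0, 0], [0, 0, 0, 0], [0, 0, 0, 0], [0, 0, 0, 0], [0, 0, 0, 0], [0, 0, 0, 0], [0, 0, 0, 0], [0, 0, 0, 0]],
], gripper=0, squeeze=30)

```text
t: 14.2
position: [448.8, 399.6, 5.1]
tcp_rot: [180.0, 0.0, 80.3]
ft_force: [0.6, 1.1, 0.4]
gripper_width: 0.34
finger_force: 30.0
```

Call:
send_rows([
  [[0, 0, -30, 0], [0, 0, -62, 0], [0, 0, -85, 0], [-35, 4, -85, -2], [-75, 9, -85, -4], [-115, 14, -85, -6], [-152, 18, -85, -7], [-152, 18, -85, -7], [-152, 18, -85, -7]],
])

```text
t: 15.1
position: [441.2, 246.3, 90.2]
tcp_rot: [180.0, -0.0, 87.2]
ft_force: [0.3, -0.1, -1.0]
gripper_width: 0.341
finger_force: 30.0
```

```bash
python3 plan.py m 442.2 247.5 9 87 442 247.5 120 87 612 88 110 87
```

```text
15.1 [441.2 246.3  90.2  87.2]
[442.2, 247.5, 9.0, 87.0] -> [1, 1, 81, 0] dist 81
[442.0, 247.5, 120.0, 87.0] -> [0, 0, -111, 0] dist 111
[612.0, 88.0, 110.0, 87.0] -> [-151, 177, 10, 0] dist 233
[611.5  87.6 110.2  87.2]
```

Call:
send_rows([
  [[1, 1, 25, 0], [1, 1, 50, 0], [1, 1, 68, 0], [1, 1, 77, 0], [1, 1, 80, 0], [1, 1, 81, 0], [1, 1, 81, 0], [1, 1, 81, 0]],
])

```text
t: 15.9
position: [442.5, 248.1, 9.8]
tcp_rot: [179.9, -0.0, 87.3]
ft_force: [0.4, 0.1, -1.2]
gripper_width: 0.336
finger_force: 30.0
```

Call:
send_rows([
  [[0, 0, 0, 0], [0, 0, 0, 0], [0, 0, 0, 0], [0, 0, 0, 0], [0, 0, -20, 0], [0, 0, -50, 0], [0, 0, -85, 0], [0, 0, -111, 0], [0, 0, -111, 0], [0, 0, -111, 0]],
], gripper=1.0)

```text
t: 16.9
position: [442.0, 247.8, 120.3]
tcp_rot: [179.9, -0.0, 87.3]
ft_force: [-0.7, -0.6, -0.6]
gripper_width: 1.0
finger_force: 0.0
```

```bash
python3 plan.py m 612.2 88 110 87 612.2 88 9 87
python3 - <<'E'
from ov import *
p=get_image("top")
I=[("screwdriver",441,224.5,-3,6),("tape_measure_yel",609.7,285,2,6),("tape_roll",612.2,88,0,6)]
overlay(p,I,"pics/ov4.png",280,100,180,150)
E
```

```text
16.9 [442.  247.8 120.3  87.3]
[612.2, 88.0, 110.0, 87.0] -> [-152, 178, 10, 0] dist 234
[612.2, 88.0, 9.0, 87.0] -> [0, 0, 101, 0] dist 101
[612.6  87.5   9.3  87.3]
```

View pics/ov4.png

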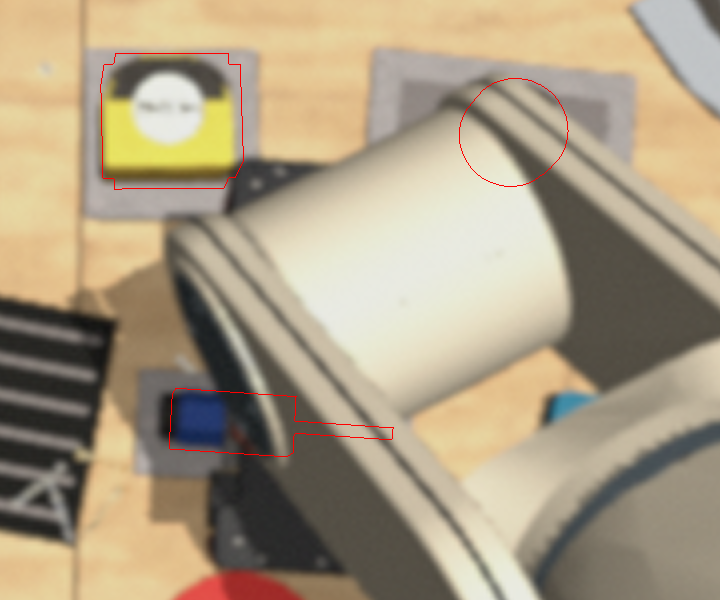

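The tape measure is centred on the square plate (crop 170,115). The screwdriver's handle (crop 195,418) lies where the model puts it on the narrow plate. The tape roll is next.

Call:
send_rows([
  [[-20, 24, 2, 0], [-45, 54, 3, 0], [-75, 88, 5, 0], [-105, 123, 7, 0], [-130, 153, 9, 0], [-152, 178, 10, 0], [-152, 178, 10, 0], [-152, 178, 10, 0], [-152, 178, 10, 0]],
])

```text
t: 17.85
position: [610.9, 88.0, 108.8]
tcp_rot: [-179.8, 0.0, 87.3]
ft_force: [0.4, 0.2, 0.7]
gripper_width: 1.0
finger_force: 0.0
```

Call:
send_rows([
  [[0, 0, 30, 0], [0, 0, 60, 0], [0, 0, 82, 0], [0, 0, 94, 0], [0, 0, 99, 0], [0, 0, 101, 0], [0, 0, 101, 0], [0, 0, 101, 0]],
])

```text
t: 18.65
position: [613.2, 87.6, 10.1]
tcp_rot: [179.9, -0.0, 87.3]
ft_force: [-0.7, -1.0, -0.5]
gripper_width: 0.999
finger_force: 0.0
```

Call:
send_rows([
  [[0, 0, 0, 0], [0, 0, 0, 0], [0, 0, 0, 0], [0, 0, 0, 0], [0, 0, 0, 0], [0, 0, 0, 0], [0, 0, 0, 0]],
], gripper=0, squeeze=25)

```text
t: 19.35
position: [612.5, 87.4, 9.2]
tcp_rot: [-180.0, 0.0, 87.3]
ft_force: [-0.8, -0.2, 1.7]
gripper_width: 0.63
finger_force: 25.0
```

```bash
python3 plan.py m 612.2 88 100 87 450 387 100 87
```

```text
19.35 [612.5  87.4   9.2  87.3]
[612.2, 88.0, 100.0, 87.0] -> [1, 0, -91, 0] dist 91
[450.0, 387.0, 100.0, 87.0] -> [291, -176, 0, 0] dist 340
[450.5 387.4 100.2  87.3]
```

Call:
send_rows([
  [[0, 0, -30, 0], [0, 0, -65, 0], [0, 0, -91, 0], [30, -18, -91, 0], [70, -42, -91, 0], [112, -68, -91, 0], [154, -93, -91, 0], [196, -118, -91, 0], [230, -139, -91, 0], [261, -158, -91, 0]],
])

```text
t: 20.35
position: [465.8, 357.4, 100.0]
tcp_rot: [-180.0, -0.0, 87.3]
ft_force: [0.7, -0.7, -0.2]
gripper_width: 0.627
finger_force: 25.0
```

Call:
send_rows([
  [[20, -12, 0, 0], [30, -18, 0, 0], [30, -18, 25, 0], [30, -18, 50, 0], [30, -18, 72, 0], [30, -18, 84, 0], [30, -18, 90, 0], [30, -18, 92, 0], [30, -18, 92, 0], [30, -18, 92, 0]],
])

```text
t: 21.35
position: [451.1, 386.8, 9.0]
tcp_rot: [179.9, -0.1, 87.3]
ft_force: [0.2, 0.4, -1.2]
gripper_width: 0.629
finger_force: 25.0
```

Call:
send_rows([
  [[0, 0, 0, 0], [0, 0, 0, 0], [0, 0, 0, 0], [0, 0, 0, 0], [0, 0, -20, 0], [0, 0, -50, 0], [0, 0, -85, 0], [0, 0, -111, 0], [0, 0, -111, 0]],
], gripper=1.0)

```text
t: 22.25
position: [452.5, 388.1, 122.9]
tcp_rot: [179.7, -0.3, 87.3]
ft_force: [0.7, -0.6, -0.7]
gripper_width: 0.997
finger_force: 0.0
```

```bash
python3 plan.py m 422 14.5 115 80 422 14.5 9 80
```

```text
22.25 [452.5 388.1 122.9  87.3]
[422.0, 14.5, 115.0, 80.0] -> [-375, -13, 8, 7] dist 375
[422.0, 14.5, 9.0, 80.0] -> [0, 0, 106, 0] dist 106
[421.8  14.2   8.9  80.3]
```

Call:
send_rows([
  [[-30, -1, 1, 1], [-70, -2, 2, 2], [-115, -4, 3, 3], [-160, -6, 4, 4], [-205, -7, 5, 5], [-250, -9, 6, 6], [-295, -10, 7, 7], [-335, -12, 8, 7], [-375, -13, 8, 7], [-375, -13, 8, 7]],
])

```text
t: 23.25
position: [418.4, 9.2, 110.2]
tcp_rot: [-179.9, 0.0, 80.0]
ft_force: [0.2, 0.4, 0.5]
gripper_width: 0.999
finger_force: 0.0
```

```bash
python3 - <<'E'
from ov import *
p=get_image("top"); print(p["shot"] if "shot" in p else "")
I=[("screwdriver",441,224.5,-3,6),("tape_roll",450,387,0,3)]
overlay(p,I,"pics/ov5.png",240,150,190,100)
E
python3 plan.py m 422 14.5 9 80
```

```text
8
23.3 [418.9  10.8 110.4  80. ]
[422.0, 14.5, 9.0, 80.0] -> [4, 2, 101, 0] dist 101
[421.6  14.4   9.4  80. ]
```

View pics/ov5.png

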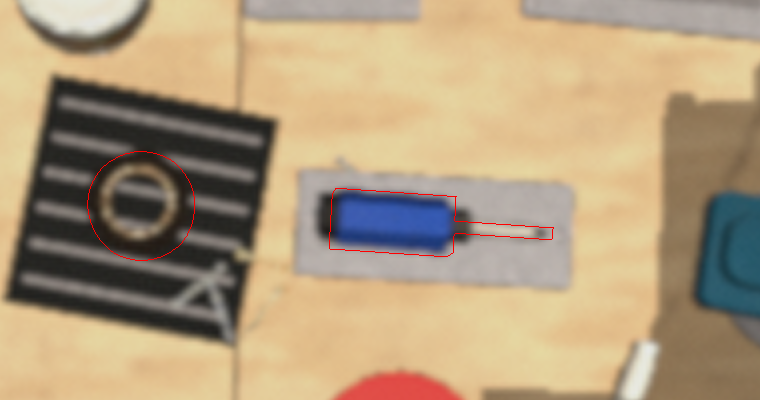

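The screwdriver is centred on the narrow plate and the tape roll is on the mat at crop (139,202), about as predicted. The sander is next.

Call:
send_rows([
  [[4, 2, 28, 0], [4, 2, 58, 0], [4, 2, 80, 0], [4, 2, 93, 0], [4, 2, 99, 0], [4, 2, 101, 0], [4, 2, 101, 0], [4, 2, 101, 0]],
])

```text
t: 24.1
position: [422.9, 16.4, 10.6]
tcp_rot: [179.9, -0.0, 80.3]
ft_force: [0.4, -0.6, 0.0]
gripper_width: 1.002
finger_force: 0.0
```

Call:
send_rows([
  [[0, 0, 0, 0], [0, 0, 0, 0], [0, 0, 0, 0], [0, 0, 0, 0], [0, 0, 0, 0], [0, 0, 0, 0], [0, 0, 0, 0]],
], gripper=0, squeeze=35)

```text
t: 24.8
position: [422.5, 16.1, 10.4]
tcp_rot: [180.0, -0.0, 80.3]
ft_force: [-1.5, -0.1, 5.9]
gripper_width: 0.751
finger_force: 35.0
```

```bash
python3 plan.py m 422 14.5 100 80 609 93 100 85.5
```

```text
24.8 [422.5  16.1  10.4  80.3]
[422.0, 14.5, 100.0, 80.0] -> [-2, 0, -90, 0] dist 90
[609.0, 93.0, 100.0, 85.5] -> [109, 171, 0, -5] dist 203
[609.1  92.6 100.4  85.3]
```

Call:
send_rows([
  [[0, 0, -30, 0], [0, 0, -65, 0], [0, 0, -90, 0], [18, 28, -90, -1], [42, 66, -90, -2], [66, 104, -90, -3], [90, 141, -90, -4], [109, 171, -90, -5], [109, 171, -90, -5], [109, 171, -90, -5]],
])

```text
t: 25.8
position: [608.7, 94.7, 99.2]
tcp_rot: [-179.9, 0.0, 85.3]
ft_force: [-0.1, -1.2, -1.2]
gripper_width: 0.745
finger_force: 35.0
```

```bash
python3 plan.py m 609 94.5 11 85.5 609 94.5 120 85.5 451 388 115 87.5
```

```text
25.8 [608.7  94.7  99.2  85.3]
[609.0, 94.5, 11.0, 85.5] -> [0, 0, 88, 0] dist 88
[609.0, 94.5, 120.0, 85.5] -> [0, 0, -109, 0] dist 109
[451.0, 388.0, 115.0, 87.5] -> [279, -181, 5, -2] dist 333
[451.2 387.6 115.2  87.3]
```

Call:
send_rows([
  [[0, 0, 25, 0], [0, 0, 52, 0], [0, 0, 72, 0], [0, 0, 82, 0], [0, 0, 86, 0], [0, 0, 88, 0], [0, 0, 88, 0], [0, 0, 88, 0]],
])

```text
t: 26.6
position: [610.0, 94.7, 13.0]
tcp_rot: [179.9, -0.0, 85.3]
ft_force: [-0.1, -0.3, -1.7]
gripper_width: 0.749
finger_force: 35.0
```

Call:
send_rows([
  [[0, 0, 0, 0], [0, 0, 0, 0], [0, 0, 0, 0], [0, 0, 0, 0], [0, 0, -20, 0], [0, 0, -50, 0], [0, 0, -85, 0], [0, 0, -109, 0], [0, 0, -109, 0], [0, 0, -109, 0]],
], gripper=1.0)

```text
t: 27.6
position: [609.4, 94.7, 121.3]
tcp_rot: [180.0, -0.0, 85.3]
ft_force: [0.2, 0.3, -1.1]
gripper_width: 1.0
finger_force: 0.0
```

Call:
send_rows([
  [[28, -18, 0, 0], [66, -43, 1, 0], [105, -68, 2, 0], [145, -94, 3, -1], [185, -120, 4, -1], [220, -143, 5, -2], [250, -162, 5, -2], [279, -181, 5, -2], [279, -181, 5, -2], [279, -181, 5, -2]],
])

```text
t: 28.6
position: [450.8, 387.4, 114.5]
tcp_rot: [-179.9, 0.1, 87.4]
ft_force: [0.1, 0.3, -0.1]
gripper_width: 0.998
finger_force: 0.0
```

```bash
python3 plan.py m 451 388 6 87.5
```

```text
28.6 [450.8 387.4 114.5  87.4]
[451.0, 388.0, 6.0, 87.5] -> [1, 0, 108, 0] dist 108
[450.8 388.4   6.5  87.4]
```

Call:
send_rows([
  [[1, 0, 30, 0], [1, 0, 62, 0], [1, 0, 86, 0], [1, 0, 99, 0], [1, 0, 106, 0], [1, 0, 108, 0], [1, 0, 108, 0], [1, 0, 108, 0]],
])

```text
t: 29.4
position: [452.7, 389.0, 9.1]
tcp_rot: [179.9, -0.1, 87.3]
ft_force: [-0.4, -0.1, 0.2]
gripper_width: 1.0
finger_force: 0.0
```

Call:
send_rows([
  [[0, 0, 0, 0], [0, 0, 0, 0], [0, 0, 0, 0], [0, 0, 0, 0], [0, 0, 0, 0], [0, 0, 0, 0], [0, 0, 0, 0]],
], gripper=0, squeeze=25)

```text
t: 30.1
position: [452.0, 388.7, 8.2]
tcp_rot: [180.0, -0.0, 87.3]
ft_force: [-0.9, 0.8, 2.6]
gripper_width: 0.628
finger_force: 25.0
```

Call:
send_rows([
  [[0, 0, -30, 0], [0, 0, -65, 0], [0, 0, -91, 0], [-30, 0, -91, 0], [-72, 0, -91, 0], [-115, 0, -91, 0], [-160, 0, -91, 0], [-200, 0, -91, 0], [-200, 0, -91, 0], [-200, 0, -91, 0]],
])

```text
t: 31.1
position: [442.8, 188.2, 99.2]
tcp_rot: [180.0, -0.0, 87.2]
ft_force: [-0.0, -0.2, -1.5]
gripper_width: 0.63
finger_force: 25.0
```

```bash
python3 plan.py m 421.5 15 100 87.5 421.5 15 10 87.5
```

```text
31.1 [442.8 188.2  99.2  87.2]
[421.5, 15.0, 100.0, 87.5] -> [-174, -13, -1, 0] dist 175
[421.5, 15.0, 10.0, 87.5] -> [0, 0, 90, 0] dist 90
[421.1  15.1  10.2  87.2]
```

Call:
send_rows([
  [[-30, -2, 0, 0], [-70, -5, 0, 0], [-110, -8, 0, 0], [-145, -11, 0, 0], [-174, -13, 0, 0], [-174, -13, 0, 0], [-174, -13, 0, 0], [-174, -13, 0, 0]],
])

```text
t: 31.9
position: [422.0, 16.8, 99.2]
tcp_rot: [180.0, -0.0, 87.4]
ft_force: [-0.0, 0.4, -0.3]
gripper_width: 0.632
finger_force: 25.0
```

Call:
send_rows([
  [[0, 0, 25, 0], [0, 0, 52, 0], [0, 0, 72, 0], [0, 0, 82, 0], [0, 0, 85, 0], [0, 0, 87, 0], [0, 0, 87, 0], [0, 0, 87, 0], [0, 0, 87, 0]],
])

```text
t: 32.8
position: [421.8, 15.7, 12.7]
tcp_rot: [179.9, -0.0, 87.3]
ft_force: [-0.1, 0.3, -0.5]
gripper_width: 0.632
finger_force: 25.0
```

Call:
send_rows([
  [[0, 0, 0, 0], [0, 0, 0, 0], [0, 0, 0, 0], [0, 0, 0, 0], [0, 0, -20, 0], [0, 0, -50, 0], [0, 0, -85, 0], [0, 0, -120, 0], [0, 0, -150, 0], [0, 0, -150, 0]],
], gripper=1.0)

```text
t: 33.8
position: [423.7, 15.7, 165.4]
tcp_rot: [179.6, -0.0, 87.3]
ft_force: [0.7, 0.5, 0.2]
gripper_width: 1.002
finger_force: 0.0
```

Call:
send_rows([
  [[30, 0, 0, 0], [75, 0, 0, 0], [120, 0, 0, 0], [165, 0, 0, 0], [210, 0, 0, 0], [255, 0, 0, 0], [300, 0, 0, 0], [345, 0, 0, 0], [390, 0, 0, 0], [430, 0, 0, 0]],
])

```text
t: 34.8
position: [440.9, 447.0, 160.3]
tcp_rot: [-179.9, 0.1, 87.3]
ft_force: [0.6, -0.5, -0.3]
gripper_width: 1.002
finger_force: 0.0
```

Run:
```python
from ov import *
p=get_image("top")
I=[("screwdriver",441,224.5,-3,6),("tape_measure_yel",609.7,285,2,6),("sander",609,92.5,-4.6,6),("tape_roll",421.5,14.5,0,6)]
overlay(p,I,"pics/ov6.png",290,100,190,150)
p=get_image("side"); cv2.imwrite("pics/s2.png",cv2.resize(p["img"][130:330,220:460,::-1],None,fx=3,fy=3,interpolation=cv2.INTER_CUBIC))
```

```text
(no output)
```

View pics/ov6.png

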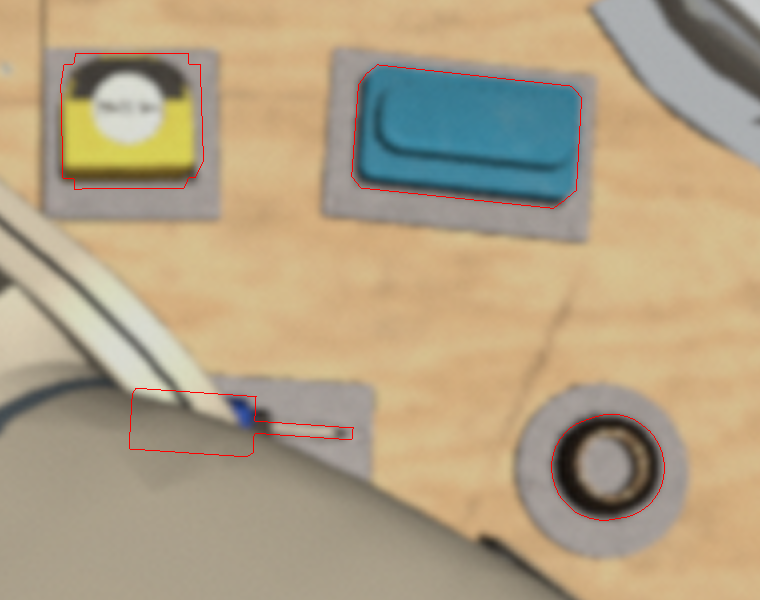

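View pics/s2.png

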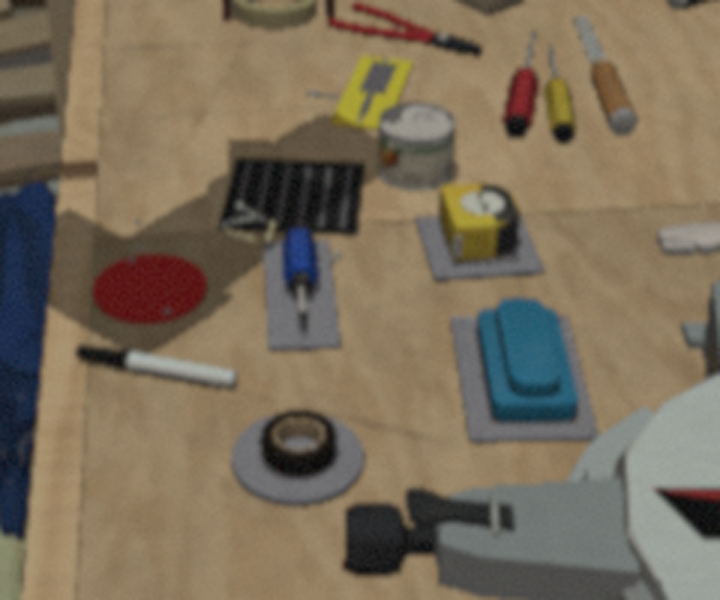

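All four things lie flat and centred on their own plates in both views: tape measure (crop 130,115), sander (465,135), tape roll (607,467), and screwdriver in the side view (300,275). The tin has not moved, so I'm handing the job in.

```bash
python3 -c "
from workcell import ctrl; print(ctrl.finish_job())"
```

```text
the job is handed in; nothing more can be done
None
```

I put all four things on their own plates, left the tin alone, and handed the job in after about 35 s of the 136 s allowed; the final pictures show each one flat and centred, but no verdict came back.

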